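# Hold a bulldog clip open round the edge of a chart card

### The job

Help me clip the lab report I have in my hand behind the chart card in the desk stand: pick up the larger of the two steel bulldog clips by its thumb tails, squeezing them so that its jaws spring wide open. Bring the gaping jaws level round the card's left-hand edge (left as seen from the robot), about halfway up, with the edge well inside the mouth and midway between the jaws, touching neither. Finish holding it there, squeezed open, without letting go or resting it on anything, so that I can slip the sheet in, and do not shift the stand or the other things on the table.

Things in the scene. Friction and masses are not known exactly. Their poses are not given: they have to be found in the camera images.
- large_clip: Larger of two bare-steel bulldog clips. Starts shut, on its side on the table, 50 mm tall, 77 mm long: spring barrel (11 mm thick) upright, jaws and thumb tails pointing level opposite ways. Origin: foot of the barrel, on its axis. x: from the barrel out through the mouth (lips at +40 mm, +37 when open); y: across, the way the tails are squeezed and the jaws part; z: up. 0.09 kg.
- large_clip_grip (a point): Point midway between the clip's thumb tails, where to squeeze (a finger outside each, closing along the clip's y): x = -31 mm, z = 25 mm from the clip's origin; axes as the clip's. Tails: 30 mm tall (z 10 to 40), ending at x = -38 mm (-43 squeezed), flared to 50 mm over the ends when shut, parallel and 16 mm over the outsides when squeezed home.
- large_clip_mouth (a point): Point in the middle of the larger clip's mouth, x = +20 mm, z = 25 mm from the clip's origin; axes as the clip's. The card's edge belongs here. The jaws are 50 mm tall (z 0 to 50). Fully open, the lips are 32 mm apart and the gap is about 31 mm here, closing in behind x = +10 mm to the barrel.
- large_clip_left (a joint): How far the larger clip is open: angle of one jaw, 0 = shut, 0.42 rad = fully open (tails parallel). The other jaw opens by the same angle, so the clip's x axis stays midway between them. The spring pushes each tail outwards with about 4 N at first, 9 N fully squeezed; a grip of 20 to 40 N holds it fully open; let go, it snaps shut.
- small_clip: The smaller bulldog clip of the same steel and shape, 30 mm tall and 46 mm long, standing on its side too: not wanted, leave it where it is. Origin at the foot of its barrel, axes as the larger clip's.
- card_stand: Desk stand with an upright card, loose, 0.6 kg: grey base 66 mm deep (x), 92 wide (y), 12 high, with two lips (to 22 mm high) gripping a stiff white card 3 mm thick, 128 wide, 78 tall (z 10 to 88 mm) that overhangs the base by 18 mm each side. Origin: centre of the underside. x: across the card's thickness, away from the robot; y: along the card, to the robot's left; z: up.
- card_edge (a point): Middle of the card's left-hand upright edge: 64 mm to the left (+y) of the stand's origin, 49 mm above the table, in the mid-plane of the card. Axes as the stand's. The clip comes to it from the left, its x axis pointing along the stand's -y.
- pen_black: Black pen 148 mm long lying on the table, a bystander.
- plaster_roll: White roll of plaster 45 mm across, 30 mm tall, a bystander.
- blister: Flat blister strip of tablets 42 x 95 mm, 5 mm thick, a bystander.
- oximeter: Blue and white finger oximeter 33 x 58 x 30 mm, a bystander.
Not all that is in view belongs to the job. Leave any green or yellow look-alike of the large_clip alone. Several things have the shape of the card_stand; the one meant has the colours described above.

How it is judged:
By the outcome, as a careful person would: the job done as asked, in the order asked, and still so for the second after the job is handed in, while the arm keeps its last pose, push and grip.
It also fails if it takes over 38 s, if anything falls off the work surface, if the arm or the gripper's body presses on something with over 40 N, if the wrist force passes 120 N, or if a joint passes its speed limit or range.

### The arm

A 6-joint arm with a two-finger parallel gripper is mounted at the origin on a cart in front of the work surface, level with it; the furniture and walls round the work are solid. World frame = base frame: x ahead of the robot, y to its left, z up, the work surface at z = 0. Lengths are in mm, angles in rad, forces in N, time in s.
With the tool pointing down it reaches from about 350 to 875 mm from the base axis. Payload 4.2 kg.
Tool frame: the origin (TCP) lies at the very end of the fingers, on their centre line; the grasp point (between the pads) lies 19 mm behind it; z points along the fingers, y is the line along which they close (so a half turn about z gives the same grasp; the last joint's range is limited). The gripper opens to 85 mm and grips with 20 to 120 N. Pads are 22 mm wide; open, the fingers measure 114 mm over their backs; the gripper's body (76 mm by 85 mm) begins 54 mm behind the grasp point. The pads swing forward as they close: fully open they stand 13 mm farther back than shut.
Start: joints at [-0.915, 0.385, 0.008, 0, -1.194, -0.259], TCP at [241.556, -576.411, 231.312] pointing down, gripper open.
Joint ranges: [-3.14, 3.14], [-1.21, 2.06], [-1.07, 1.41], [-3.16, 2.05], [-2.99, -0.16], [-3.1, 3.1]. Speed limits (rad/s): [2.79, 2.79, 3.14, 3.14, 3.14, 3.14].

### API

Orientations are given as a unit quaternion [w, x, y, z].
In Python, from rig import bot gives the robot as it stands.
- The arm moves only by the tool servo_tool, never from a script. Its arguments are lists of equal length, an entry for each row: "slide": the shift along the tool's x, y, z in m, a list of three; "turn": the turn, a rotation vector about the tool's x, y, z in rad, a list of three; "jaw": the opening, from -1 (shut) to 1 (fully open), so that 0 is half open. A call has 1 to 10 rows; each row is the pose to reach, as a shift and turn from the pose commanded when the call began, along the tool's axes at that moment; what a row does not reach only later rows make up. A row lasts 1/12 s, in which the tool goes at most 41.7 mm and 7.16 degrees, less where a joint would pass 70% of its speed; a pose out of reach is approached as far as the arm can. A call with a gripper value outside its range is refused whole. The fingers move at their own pace and stop on an object; "newtons" is the grip in N (left out, the last holds). Time passes only in rows, so rows that repeat a pose let the fingers close. It gives the time, the measured TCP pose, the force, the opening and the grip force at its end, in the units of the state.
- bot.read_state(): the state, without advancing time (a new reading comes with each control period).
- bot.read_camera(name): name is "side" or "top" or "wrist"; returns (picture, depth): 480x640x3 uint8, blue, green, red; 480x640 float32, mm along the optical axis (not along the pixel's ray), 0 where there is no reading.
- bot.camera_model(name): a dict with "fov_y" (degrees; the focal length in pixels is half the picture's height over the tangent of half this angle, whatever the lens; pixels are square), "cx", "cy" (the principal point, pixels), "pose" (4x4, takes a point from camera to world coordinates); the wrist camera has in their place "hand_eye" (4x4, takes a point from camera to tool coordinates, whose origin is the TCP and whose axes are the flange's). Camera axes: x right, y down, z forward; pixel columns grow to the right and rows downward; lengths in mm; the calibration is good to about 2 mm. The wrist camera is an equidistant fisheye: a pixel r from the principal point sees the ray r / f radians off the axis. A picture is of the moment at which its call begins: read the wrist's pose just before it. camera_model takes no time and is no camera call.
- bot.close_job(): hands the job in; it is judged then, once.
Trained networks look in the newest picture that a camera, given by its name, has taken for a name from the list of things; names that differ only in an ending like _2 or _b are one class to them, and where a whole thing is asked for, a point or a joint stands for the part that bears it (a point fixed in the world has none). Each returns a list of dicts, best first, with "confidence" (0 to 1); they miss things now and then, are a little off and sometimes report something else, mostly with a low value. They report only what shows in the picture. A call takes as long as a camera call. They do not tell look-alikes from the thing itself.
- bot.boxes_of(query, camera): "bbox" ([left, top, width, height] in pixels, round what is visible of it).
- bot.spot_point(query, camera): "position" ([column, row] in pixels: a listed point, or the origin of a listed thing).
The state is a dict: "time": time; "joint_positions": joint angles; "joint_velocities": joint speeds; "joint_torque": joint torques, N m; "position": TCP position; "eef_rot": TCP orientation; "ft_force": force on the tool from outside, world axes, zero at the start; "moment": the same for the moment, N m; "finger_gap": opening from 0.0 (shut) to 1.0 (fully open); "grip_force": force on a finger pad.
Only numpy, scipy, OpenCV 4.12 (cv2) and the standard library are available. Lean on these libraries where they do the work, as an engineer would, in place of code of your own. Each camera call takes 0.05 s, during which the arm holds its last target. There are 200 camera calls.

## Working session

There is one attempt and no reset: what is moved stays moved. The work goes in short steps, Python scripts to look and compute and a tool call to move; the robot and the scene stay as the last step left them, time stands still between calls to the robot, and variables do not carry over. Pictures are saved under pics/ and viewed, at most 10 in all, crops included, and the job is handed in when it is done.

Besides the shell and the picture viewer there is one more tool, called as name(argument=value, ...) on one line, values as JSON. servo_tool: Moves the arm, as the interface text tells. Its arguments: {"type":"object","properties":{"slide":{"type":"array"},"turn":{"type":"array"},"jaw":{"type":"array"},"newtons":{"type":"number"}},"required":["slide","turn","jaw"]}

```bash
mkdir -p pics
python3 - <<'E'
from rig import bot
import cv2,numpy as np
s=bot.read_state();print(s)
for c in("top","side"):
    p,d=bot.read_camera(c);cv2.imwrite(f"pics/{c}0.png",p);np.save(f"{c}0.npy",d)
    m=bot.camera_model(c);print(c,m)
    for q in("large_clip","small_clip","card_stand"):
        print(q,[(np.round(b["bbox"]).tolist(),round(b["confidence"],2)) for b in bot.boxes_of(q,c)])
    for q in("large_clip","large_clip_grip","large_clip_mouth","card_edge","card_stand"):
        print(q,[(np.round(b["position"],1).tolist(),round(b["confidence"],2)) for b in bot.spot_point(q,c)])
print(bot.camera_model("wrist"))
E
```

```text
{'time': 0.0, 'joint_positions': array([-9.15414171e-01,  3.85548711e-01,  6.62868469e-03, -5.03589854e-04,
       -1.19400402e+00, -2.58586745e-01]), 'joint_velocities': array([-9.93442321e-05, -5.79161135e-04, -2.17708844e-03, -6.27992555e-04,
        3.43819659e-04,  8.19498659e-05]), 'joint_torque': array([ 7.58769274e-04, -3.92280400e+01,  1.88402957e+01,  4.18611065e+00,
       -4.61568357e-03, -5.05251990e-05]), 'position': array([ 241.32479266, -575.89539356,  230.22676067]), 'eef_rot': array([-2.59403343e-04, -1.97007531e-01,  9.80401370e-01,  1.05795877e-03]), 'ft_force': array([-0.09169614, -0.09913393, -0.21773973]), 'moment': array([ 0.02373119,  0.00668048, -0.00421752]), 'grip_force': 0.0, 'finger_gap': 0.9989824765575264}
top {'fov_y': 45.507558880185606, 'cx': 320.62902274005006, 'cy': 245.5154011519221, 'pose': array([[ 5.72514130e-02, -9.76800703e-01,  2.06355670e-01,
         3.10625011e+02],
       [-9.98353828e-01, -5.53002784e-02,  1.52155572e-02,
        -5.64881823e+00],
       [-3.45104096e-03, -2.06887085e-01, -9.78358740e-01,
         1.32304282e+03],
    
[... 1608 characters left out ...]
mouth [([395.9, 224.3], 0.64), ([357.5, 243.0], 0.64), ([285.7, 316.3], 0.6), ([340.8, 226.1], 0.54)]
card_edge [([180.2, 330.4], 0.84), ([296.1, 280.4], 0.82)]
card_stand [([214.1, 351.6], 0.87), ([286.2, 318.6], 0.8), ([340.0, 215.0], 0.6), ([294.4, 279.7], 0.57)]
{'fov_y': 65.70646984690485, 'cx': 325.0534615491336, 'cy': 234.98082673896087, 'hand_eye': array([[-7.83384287e-04, -9.65443585e-01, -2.60610955e-01,
         6.68360765e+01],
       [ 9.99999063e-01, -4.63746253e-04, -1.28798388e-03,
         4.24825145e-01],
       [ 1.12261842e-03, -2.60611720e-01,  9.65443044e-01,
        -1.41618893e+02],
       [ 0.00000000e+00,  0.00000000e+00,  0.00000000e+00,
         1.00000000e+00]])}
```

Run:
```python
import cv2
a=cv2.imread("pics/top0.png")[130:400,200:500];cv2.imwrite("pics/t1.png",cv2.resize(a,None,fx=2.2,fy=2.2,interpolation=cv2.INTER_CUBIC))
a=cv2.imread("pics/side0.png")[180:400,150:430];cv2.imwrite("pics/s1.png",cv2.resize(a,None,fx=2.7,fy=2.7,interpolation=cv2.INTER_CUBIC))
```

```text
(no output)
```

View pics/t1.png

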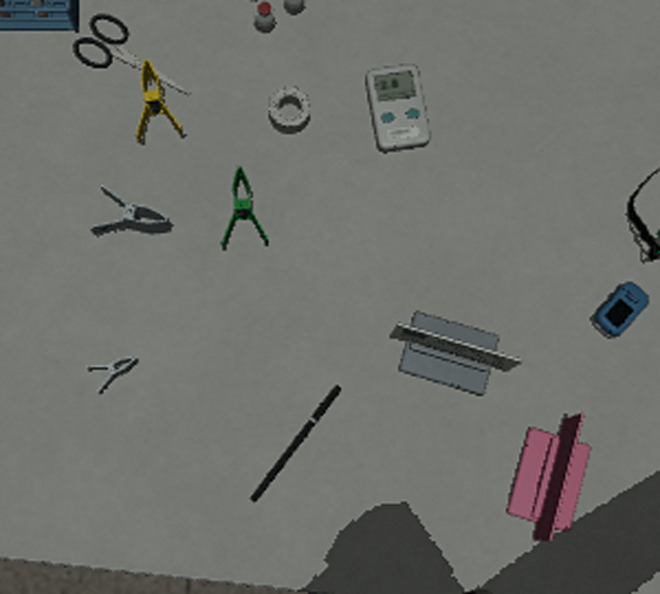

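View pics/s1.png

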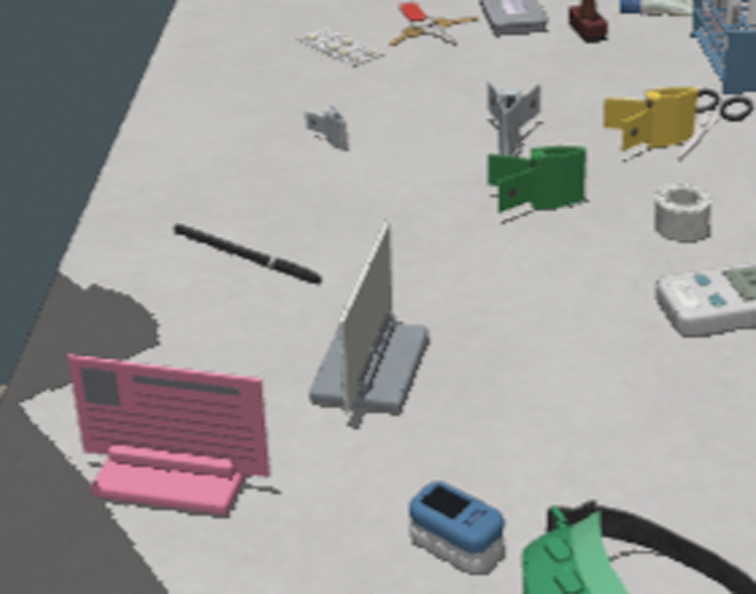

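The top view shows the steel clip at about pixel (260,229), with its tails to the left (+y) and its mouth to the right. The grey stand is at (405,290) and its left card edge at (379,282). The pink stand and the yellow and green clips are look-alikes.

```bash
cat > h.py <<'E'
import numpy as np,cv2
from scipy.spatial.transform import Rotation as R
def rot(s): return R.from_quat(np.roll(s["eef_rot"],-1))
def ray(m,px,s=None):
    f=240/np.tan(np.radians(m["fov_y"]/2)); u=np.array([px[0]-m["cx"],px[1]-m["cy"]])/f
    if "pose" in m: return m["pose"][:3,3],m["pose"][:3,:3]@np.r_[u,1]
    th=np.linalg.norm(u);d=np.r_[u/max(th,1e-9)*np.sin(th),np.cos(th)]
    H=m["hand_eye"];r=rot(s).as_matrix()
    return np.array(s["position"])+r@H[:3,3], r@H[:3,:3]@d
def atz(m,px,z,s=None):
    o,d=ray(m,px,s);return o+d*(z-o[2])/d[2]
def cloud(m,D,box,s=None,step=1):
    """world points from depth in box l,t,w,h"""
    l,t,w,h=box;P=[]
    for v in range(t,t+h,step):
        for u in range(l,l+w,step):
            if D[v,u]>0:
                o,d=ray(m,(u,v),s)
                if "pose" in m:k=D[v,u]
                else:
                    a=rot(s).as_matrix()@m["hand_eye"][:3,2];k=D[v,u]/(d@a)
                P.append(np.r_[o+d*k,u,v])
    return np.array(P)
E
python3 - <<'E'
from h import *
from rig import bot
m=bot.camera_model("top");ms=bot.camera_model("side")
for n,px,z in[("grip",(242.1,223.2),25),("org",(259.9,230.8),0),("mouth",(269.6,230.3),25),("edge",(378.9,281.6),49),("stand",(405.7,290),0)]:print(n,atz(m,px,z).round(1))
for n,px,z in[("grip",(340,219.5),25),("mouth",(340.8,226.1),25),("org",(335.6,226.7),0),("edge",(296.1,280.4),49),("stand",(286.2,318.6),0)]:print("s",n,atz(ms,px,z).round(1))
P=cloud(m,np.load("top0.npy"),(365,260,85,60));Q=P[P[:,2]>65];print(len(Q),Q[:,2].max());c=Q[:,:2].mean(0);w,v=np.linalg.eigh(np.cov((Q[:,:2]-c).T));print("card",c,v[:,1],np.degrees(np.arctan2(v[1,1],v[0,1])))
P=cloud(m,np.load("top0.npy"),(238,220,46,22));Q=P[P[:,2]>25];print(len(Q),Q[:,:3].min(0),Q[:,:3].max(0))
s=bot.read_state();print(rot(s).as_matrix().round(3))
E
```

```text
grip [627.3 201.   25. ]
org [617.2 161.1   0. ]
mouth [613.9 135.4  25. ]
edge [ 504.1 -121.2   49. ]
stand [ 495.4 -188.5    0. ]
s grip [624.7 171.5  25. ]
s mouth [624.1 136.5  25. ]
s org [614.6 181.2   0. ]
s edge [ 515.3 -132.1   49. ]
s stand [ 494.7 -189.6    0. ]
187 96.73980873422443
card [ 492.9135329  -181.82037943] [0.23607984 0.97173366] 76.34471607336425
195 [598.70595489 119.02024843  25.25633362] [635.63999994 199.79622004  56.68759607]
[[-0.922 -0.386  0.   ]
 [-0.386  0.922  0.   ]
 [-0.     0.    -1.   ]]
```

servo_tool(slide=[[-0.64, 0.546, 0.08], [-0.64, 0.546, 0.08], [-0.64, 0.546, 0.08], [-0.64, 0.546, 0.08], [-0.64, 0.546, 0.08], [-0.64, 0.546, 0.08], [-0.64, 0.546, 0.08], [-0.64, 0.546, 0.08], [-0.64, 0.546, 0.08], [-0.64, 0.546, 0.08]], turn=[[0, 0, -0.995], [0, 0, -0.995], [0, 0, -0.995], [0, 0, -0.995], [0, 0, -0.995], [0, 0, -0.995], [0, 0, -0.995], [0, 0, -0.995], [0, 0, -0.995], [0, 0, -0.995]], jaw=[1, 1, 1, 1, 1, 1, 1, 1, 1, 1], newtons=30)

```text
time: 1.73
position: [429.2, -204.3, 192.2]
eef_rot: [0.0, -0.641, 0.767, -0.0]
ft_force: [1.5, 0.4, 0.1]
finger_gap: 1.004
grip_force: 0.0
```

```bash
cat > look.py <<'E'
import sys,pickle
from h import *
from rig import bot
n=sys.argv[1];s=bot.read_state();p,D=bot.read_camera("wrist")
cv2.imwrite(f"pics/{n}.png",p);pickle.dump((s,D,bot.camera_model("wrist")),open(n+".pk","wb"))
print(s["time"],s["position"].round(1),np.abs(s["joint_velocities"]).max())
for q,z in[(a.split(":")[0],float(a.split(":")[1])) for a in sys.argv[2:]]:
    for b in bot.spot_point(q,"wrist"):print(q,np.round(b["position"],1),round(b["confidence"],2),atz(bot.camera_model("wrist"),b["position"],z,s).round(1))
E
python3 look.py w1 card_edge:49 card_stand:0
```

```text
1.7333 [ 429.2 -204.3  192.2] 1.052675962440502
card_edge [253.6 325.9] 0.94 [ 507.1 -123.4   49. ]
card_edge [459.3 110.9] 0.55 [ 308.4 -274.4   49. ]
card_stand [261.2 241.6] 0.91 [ 493.3 -185.1    0. ]
card_stand [373.5 109.2] 0.8 [ 369.8 -287.     0. ]
```

servo_tool(slide=[[-0.407, -0.122, 0.042], [-0.407, -0.122, 0.042], [-0.407, -0.122, 0.042], [-0.407, -0.122, 0.042], [-0.407, -0.122, 0.042], [-0.407, -0.122, 0.042], [-0.407, -0.122, 0.042], [-0.407, -0.122, 0.042], [-0.407, -0.122, 0.042], [-0.407, -0.122, 0.042]], turn=[[0, 0, 0], [0, 0, 0], [0, 0, 0], [0, 0, 0], [0, 0, 0], [0, 0, 0], [0, 0, 0], [0, 0, 0], [0, 0, 0], [0, 0, 0]], jaw=[1, 1, 1, 1, 1, 1, 1, 1, 1, 1])

```text
time: 2.72
position: [617.5, 163.8, 150.8]
eef_rot: [-0.0, -0.64, 0.768, -0.0]
ft_force: [0.5, 0.0, 0.7]
finger_gap: 1.003
grip_force: 0.0
```

```bash
python3 look.py w2 large_clip_grip:25 large_clip_mouth:25 large_clip:0
python3 - <<'E'
import cv2,numpy as np
cv2.imwrite("pics/w12.png",cv2.resize(np.hstack([cv2.imread("pics/w1.png"),cv2.imread("pics/w2.png")]),(800,300)))
E
```

```text
2.7167 [617.5 163.8 150.8] 0.8040223979208055
large_clip_mouth [146.4 238.6] 0.96 [760.8 146.6  25. ]
large_clip_mouth [320.8 192.5] 0.9 [615.  137.7  25. ]
large_clip_mouth [247.8  77.5] 0.83 [651.1  44.6  25. ]
large_clip [319.6 211.6] 0.96 [619.8 156.4   0. ]
large_clip [276.2  76.3] 0.88 [633.3  43.7   0. ]
large_clip [174.9 227.2] 0.84 [744.4 146.3   0. ]
```

View pics/w12.png

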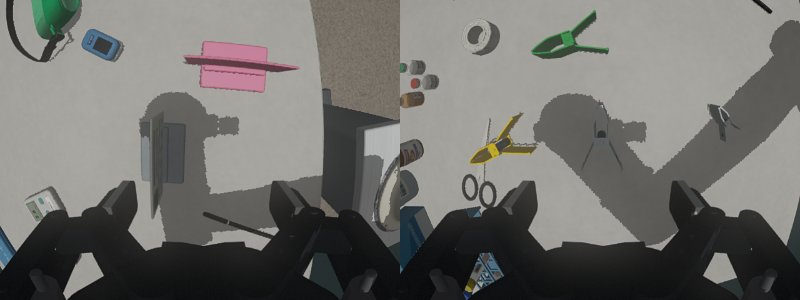

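The right-hand picture (w2) shows the steel clip at about pixel (320,212). Its mouth points up at (321,192) and its tails point down. I'll take a settled picture and use its depth.

```bash
python3 look.py w3 large_clip_grip:25 large_clip_mouth:25 large_clip:0
python3 - <<'E'
from h import *;import pickle
s,D,m=pickle.load(open("w3.pk","rb"))
P=cloud(m,D,(270,140,100,150),s)
fl=P[(P[:,2]<6)];print("floor",np.median(fl[:,2]))
Q=P[(P[:,2]>30)&(P[:,2]<62)];print(len(Q),Q[:,:3].min(0).round(1),Q[:,:3].max(0).round(1),np.percentile(Q[:,2],[10,50,90]))
for lo in range(100,215,8):
    q=Q[(Q[:,1]>=lo)&(Q[:,1]<lo+8)]
    if len(q):print(lo,len(q),q[:,0].min().round(1),q[:,0].max().round(1),q[:,2].max().round(1))
p=cv2.imread("pics/w3.png")[130:300,240:400];cv2.imwrite("pics/w3c.png",cv2.resize(p,None,fx=3.5,fy=3.5,interpolation=cv2.INTER_CUBIC))
E
```

```text
2.9167 [616.7 163.1 149.9] 0.03362219411876094
large_clip_mouth [243.6  77.4] 0.95 [653.2  43.3  25. ]
large_clip_mouth [320.8 193.5] 0.83 [614.1 137.6  25. ]
large_clip_mouth [136.   60.9] 0.4 [735.4   5.6  25. ]
large_clip [318.7 214.4] 0.87 [619.8 157.6   0. ]
large_clip [274.4  76.3] 0.85 [633.7  42.8   0. ]
large_clip [174.1 226. ] 0.64 [743.3 144.4   0. ]
floor -1.0347927569208082
1112 [599.8 117.6  30.1] [648.4 199.8  50.7] [35.76233618 47.17378369 49.232413  ]
116 88 608.3 616.5 50.6
124 68 607.1 620.1 50.7
132 74 606.4 624.3 50.4
140 73 606.9 625.1 50.4
148 206 608.3 626.7 50.4
156 280 609.7 629.5 50.4
164 87 607.7 634.5 48.3
172 77 605.3 640.6 40.4
180 59 603.6 645.2 40.0
188 72 601.0 648.4 40.3
196 28 599.8 603.3 40.4
```

View pics/w3c.png

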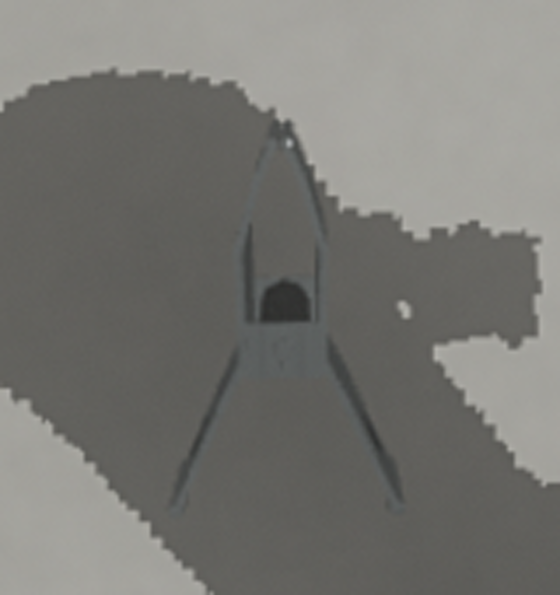

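```bash
cat > sym.py <<'E'
from h import *
from scipy.spatial import cKDTree
from scipy.optimize import minimize
def axis(Q,az0,c0):
    def cost(v):
        a=np.radians(v[0]);n=np.array([-np.sin(a),np.cos(a)])
        r=Q-2*np.outer((Q-c0)@n-v[1],n)
        return np.minimum(cKDTree(Q).query(r)[0],4).mean()
    b=min((minimize(cost,[az0+d,e],method="Nelder-Mead") for d in(-4,0,4) for e in(-2,0,2)),key=lambda r:r.fun)
    return b.x,b.fun
E
python3 - <<'E'
from sym import *;import pickle
s,D,m=pickle.load(open("w3.pk","rb"))
P=cloud(m,D,(270,140,100,150),s);Q=P[(P[:,2]>33)&(P[:,2]<62)&(P[:,1]>110)][:,:2]
c0=np.array([617,155.]);v,f=axis(Q,-99,c0);a=np.radians(v[0]);x=np.array([np.cos(a),np.sin(a)]);n=np.array([-x[1],x[0]])
t=(Q-c0)@x;print(v,f,"extent",np.percentile(t,[0,.5,99.5,100]))
print("len",np.ptp(t))
b=c0+n*v[1];mid=(np.percentile(t,99.7)-40+np.percentile(t,.3)+38)/2 if 0 else None
o1=b+x*(t.max()-40);o2=b+x*(t.min()+38);o=(o1+o2)/2;print("origin",o1,o2,o);g=o-31*x;print("grip",g)
r=rot(s).as_matrix();print("tool az",np.degrees(np.arctan2(r[1,0],r[0,0])),"delta tool",r.T@(np.r_[g,7]-s["position"]))
E
python3 - <<'E'
from h import *;import pickle
s,D,m=pickle.load(open("w1.pk","rb"))
P=cloud(m,D,(200,150,120,220),s)
Q=P[(P[:,2]>70)&(P[:,2]<100)];c=np.median(Q[:,:2],0);Q=Q[np.hypot(*(Q[:,:2]-c).T)<90]
print(len(Q),Q[:,:3].min(0),Q[:,:3].max(0))
w,v=np.linalg.eigh(np.cov(Q[:,:2].T));print(v[:,1],np.sqrt(w),np.degrees(np.arctan2(v[1,1],v[0,1])))
d=v[:,1]*np.sign(v[1,1]);c=Q[:,:2].mean(0);t=(Q[:,:2]-c)@d;n=np.array([d[1],-d[0]]);e=(Q[:,:2]-c)@n;print(t.min(),t.max(),np.percentile(e,[1,50,99]),"left edge",c+d*t.max())
E
```

```text
[-99.51334931   0.40093354] 0.2941565559004067 extent [-41.65216412 -40.7166721   37.570627    37.72206997]
len 79.37423409315166
origin [617.77190989 157.18033668] [617.99903972 158.5356711 ] [617.88547481 157.85800389]
grip [623.00907407 188.43166462]
tool az -100.26825008668345 delta tool [-26.19942312  -1.89815899 142.87408937]
1294 [ 477.22154604 -245.65649966   70.00679841] [ 509.66211244 -121.84218022   88.68504092]
[0.23712646 0.97147879] [ 0.84003219 36.48020914] 76.28299623226991
-57.89425854238664 69.52352331982418 [-1.19794582 -0.26729878  1.98656257] left edge [ 508.21571114 -121.58849006]
```

servo_tool(slide=[[-0.026, -0.002, 0.03], [-0.026, -0.002, 0.065], [-0.026, -0.002, 0.095], [-0.026, -0.002, 0.115], [-0.026, -0.002, 0.13], [-0.026, -0.002, 0.138], [-0.026, -0.002, 0.143], [-0.026, -0.002, 0.143]], turn=[[0, 0, -0.013], [0, 0, -0.013], [0, 0, -0.013], [0, 0, -0.013], [0, 0, -0.013], [0, 0, -0.013], [0, 0, -0.013], [0, 0, -0.013]], jaw=[1, 1, 1, 1, 1, 1, 1, 1])

```text
time: 3.78
position: [622.9, 187.9, 7.7]
eef_rot: [-0.0, -0.646, 0.764, 0.0]
ft_force: [0.0, -0.2, -0.2]
finger_gap: 0.998
grip_force: 0.0
```

```bash
python3 look.py w4 large_clip_mouth:25 large_clip_grip:25
python3 - <<'E'
from sym import *;import pickle
s,D,m=pickle.load(open("w4.pk","rb"));print(s["ft_force"])
P=cloud(m,D,(200,130,250,300),s);Q=P[(P[:,2]>33)&(P[:,2]<62)&(P[:,0]>597)&(P[:,0]<651)&(P[:,1]>110)&(P[:,1]<202)][:,:2];print(len(Q))
c0=np.array([618,158.]);v,f=axis(Q,-99,c0);a=np.radians(v[0]);x=np.array([np.cos(a),np.sin(a)]);t=(Q-c0)@x;print(v,f,t.min(),t.max())
E
```

```text
3.7833 [622.9 187.9   7.7] 0.022153994020529703
large_clip_mouth [ 15.5 273. ] 0.88 [765.3 149.8  25. ]
large_clip_grip [322.6 226.2] 0.31 [616.9 152.7  25. ]
[ 0.0197756  -0.21268385 -0.20354705]
5621
[-99.47809249  -0.15144022] 0.12413147395321755 -38.822846798021594 37.775386395159565
```

View pics/w4.png

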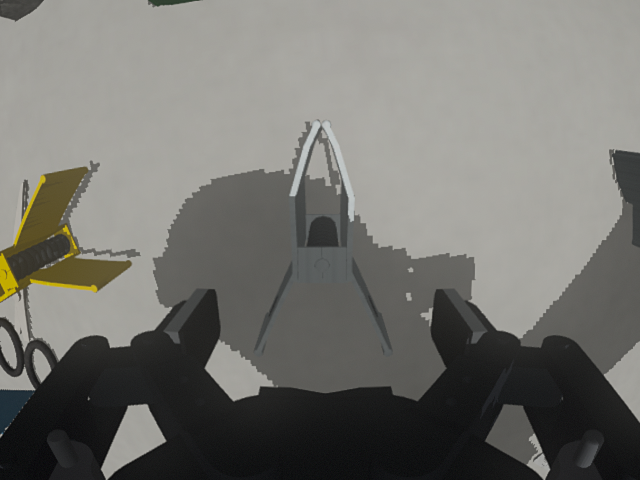

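The clip is centred between the pads, with its barrel at pixel (322,262), tail ends at (262,350) and (387,350), and lips at (321,123). I'll shift back 2 mm and squeeze.

servo_tool(slide=[[-0.002, 0, 0.001], [-0.002, 0, 0.001], [-0.002, 0, 0.001], [-0.002, 0, 0.001], [-0.002, 0, 0.001], [-0.002, 0, 0.001], [-0.002, 0, 0.001], [-0.002, 0, 0.001], [-0.002, 0, 0.001], [-0.002, 0, 0.001]], turn=[[0, 0, 0], [0, 0, 0], [0, 0, 0], [0, 0, 0], [0, 0, 0], [0, 0, 0], [0, 0, 0], [0, 0, 0], [0, 0, 0], [0, 0, 0]], jaw=[1, -1, -1, -1, -1, -1, -1, -1, -1, -1], newtons=32)

```text
time: 4.77
position: [623.9, 191.1, 7.6]
eef_rot: [0.001, -0.646, 0.763, -0.0]
ft_force: [0.3, 1.2, 5.6]
finger_gap: 0.15
grip_force: 32.8
```

servo_tool(slide=[[0, 0, 0], [0, 0, 0], [0, 0, 0], [0, 0, 0], [0, 0, 0], [0, 0, 0]], turn=[[0, 0, 0], [0, 0, 0], [0, 0, 0], [0, 0, 0], [0, 0, 0], [0, 0, 0]], jaw=[-1, -1, -1, -1, -1, -1])

```text
time: 5.27
position: [624.0, 191.1, 7.5]
eef_rot: [0.001, -0.646, 0.763, -0.0]
ft_force: [0.1, 1.6, 5.1]
finger_gap: 0.153
grip_force: 32.8
```

```bash
python3 look.py w5 large_clip_mouth:25
```

```text
5.2667 [624.  191.1   7.5] 0.002595570747790469
large_clip_mouth [ 19.1 261. ] 0.71 [760.5 147.9  25. ]
```

View pics/w5.png

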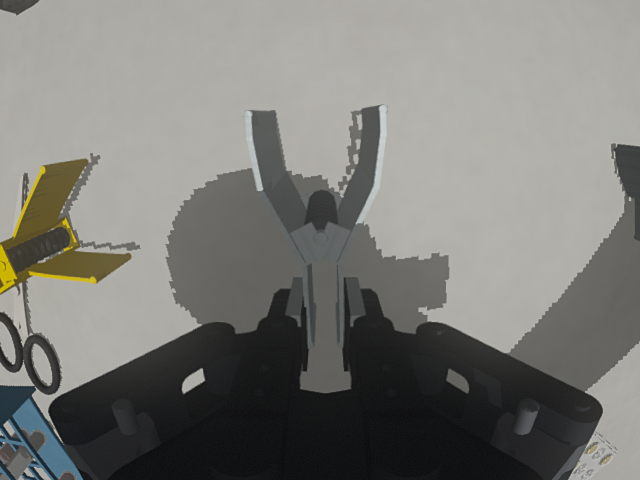

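Now the jaws gape fully, with the lips at (262,110) and (370,106) and the tails parallel between the pads. Next I'll lift it and measure how it sits in the tool frame.

servo_tool(slide=[[0, 0, -0.01], [0, 0, -0.03], [0, 0, -0.06], [0, 0, -0.09], [0, 0, -0.12], [0, 0, -0.14], [0, 0, -0.14], [0, 0, -0.14]], turn=[[0, 0, 0], [0, 0, 0], [0, 0, 0], [0, 0, 0], [0, 0, 0], [0, 0, 0], [0, 0, 0], [0, 0, 0]], jaw=[-1, -1, -1, -1, -1, -1, -1, -1])

```text
time: 6.03
position: [623.0, 190.3, 147.6]
eef_rot: [0.0, -0.646, 0.764, 0.0]
ft_force: [-0.1, -0.6, -0.8]
finger_gap: 0.146
grip_force: 32.4
```

```bash
python3 look.py w6
cat > held.py <<'E'
import sys,pickle
from sym import *
s,D,m=pickle.load(open(sys.argv[1]+".pk","rb"));r=rot(s).as_matrix();print(s["ft_force"].round(1),s["finger_gap"],s["grip_force"],"axes z",r[:,2].round(4),"x",r[:,0].round(4))
P=cloud(m,D,(200,80,230,200),s);T=(P[:,:3]-s["position"])@r   # tool coords
Q=T[(T[:,2]>-60)&(T[:,2]<25)&(abs(T[:,1])<25)&(T[:,0]>-5)&(T[:,0]<85)]
E=Q[Q[:,2]<np.percentile(Q[:,2],30)+2]
print(len(Q),Q.min(0).round(1),Q.max(0).round(1))
for lo in range(0,85,6):
    q=Q[(Q[:,0]>=lo)&(Q[:,0]<lo+6)]
    if len(q)>5:
        z=np.percentile(q[:,2],3);e=q[q[:,2]<z+3];print(lo,"ztop",z.round(1),"y",e[:,1].min().round(1),e[:,1].max().round(1),"ymid inner gap",[round(float(k),1) for k in(e[e[:,1]<0][:,1].max() if (e[:,1]<0).any() else np.nan,e[e[:,1]>0][:,1].min() if (e[:,1]>0).any() else np.nan)], "x med",np.median(e[:,0]).round(1))
E
python3 held.py w6
```

```text
6.0333 [623.  190.3 147.6] 0.046111323745225564
[-0.1 -0.6 -0.8] 0.146421226047308 32.4429751932621 axes z [ 2.e-04  9.e-04 -1.e+00] x [-1.661e-01 -9.861e-01 -9.000e-04]
10691 [ 10.7 -20.7 -44.1] [77.1 17.3  9.3]
6 ztop -6.3 y -11.8 13.7 ymid inner gap [-4.6, 8.3] x med 11.5
12 ztop -18.9 y -4.7 -4.7 ymid inner gap [-4.7, nan] x med 17.7
18 ztop -31.0 y -6.5 6.7 ymid inner gap [-4.8, 5.1] x med 22.5
24 ztop -34.8 y -5.7 5.0 ymid inner gap [-3.8, 5.0] x med 29.6
30 ztop -41.5 y -9.4 7.8 ymid inner gap [-0.2, 0.0] x med 33.6
36 ztop -41.3 y -12.3 10.5 ymid inner gap [-0.2, 0.1] x med 39.0
42 ztop -41.6 y -15.4 13.3 ymid inner gap [-2.7, 1.5] x med 44.7
48 ztop -42.1 y -17.7 15.5 ymid inner gap [-13.6, 11.5] x med 50.9
54 ztop -42.5 y -18.8 16.2 ymid inner gap [-16.3, 13.9] x med 57.0
60 ztop -42.9 y -19.8 16.7 ymid inner gap [-17.3, 14.5] x med 63.1
66 ztop -43.2 y -20.3 17.0 ymid inner gap [-18.2, 15.1] x med 68.9
72 ztop -43.2 y -20.7 17.3 ymid inner gap [-18.2, 14.7] x med 73.5
```

servo_tool(slide=[[0.03, 0.01, -0.03], [0.07, 0.02, -0.042], [0.11, 0.033, -0.042], [0.15, 0.045, -0.042], [0.19, 0.056, -0.042], [0.23, 0.068, -0.042], [0.27, 0.08, -0.042], [0.31, 0.092, -0.042], [0.35, 0.104, -0.042], [0.39, 0.116, -0.042]], turn=[[0, -0.01, 0.02], [0, -0.02, 0.05], [0, -0.04, 0.094], [0, -0.04, 0.094], [0, -0.04, 0.094], [0, -0.04, 0.094], [0, -0.04, 0.094], [0, -0.04, 0.094], [0, -0.04, 0.094], [0, -0.04, 0.094]], jaw=[-1, -1, -1, -1, -1, -1, -1, -1, -1, -1])

```text
time: 6.92
position: [443.2, -172.8, 186.9]
eef_rot: [0.014, -0.609, 0.793, 0.015]
ft_force: [1.1, -0.8, -2.0]
finger_gap: 0.155
grip_force: 32.5
```

servo_tool(slide=[[0.01, 0.005, 0], [0.018, 0.008, 0], [0.018, 0.008, 0], [0.018, 0.008, 0], [0.018, 0.008, 0]], turn=[[0, 0, 0], [0, 0, 0], [0, 0, 0], [0, 0, 0], [0, 0, 0]], jaw=[-1, -1, -1, -1, -1])

```text
time: 7.33
position: [434.3, -186.0, 187.7]
eef_rot: [0.015, -0.61, 0.792, 0.013]
ft_force: [0.4, 0.2, -0.9]
finger_gap: 0.144
grip_force: 32.5
```

```bash
python3 look.py w7 card_edge:49 card_stand:0; python3 held.py w7|grep -v nan
cat > card.py <<'E'
import sys,pickle
from h import *
from rig import bot
def card(P):
    Q=P[(P[:,2]>60)&(P[:,2]<100)];c=np.array([492,-182]);Q=Q[np.hypot(*(Q[:,:2]-c).T)<80]
    for _ in range(3):
        c=Q[:,:2].mean(0);w,v=np.linalg.eigh(np.cov(Q[:,:2].T));d=v[:,1]*np.sign(v[1,1]);n=np.array([d[1],-d[0]]);e=(Q[:,:2]-c)@n;Q=Q[abs(e)<3.5]
    t=(Q[:,:2]-c)@d
    print(len(Q),"az",np.degrees(np.arctan2(d[1],d[0])).round(2),"t",t.min().round(1),t.max().round(1),"e",np.percentile(e,[2,50,98]).round(1),"edge",(c+d*t.max()).round(1),"ztop",Q[:,2].max().round(1))
if __name__=="__main__":
    s,D,m=pickle.load(open(sys.argv[1]+".pk","rb"));card(cloud(m,D,(100,60,440,330),s,2))
E
python3 card.py w7
```

```text
7.3333 [ 434.3 -186.   187.7] 0.010038436883658367
card_edge [259.1 307.8] 0.95 [ 508.1 -122.7   49. ]
card_edge [453.4  66.1] 0.56 [ 308.3 -276.1   49. ]
card_stand [263.6 223.3] 0.89 [ 492.5 -181.8    0. ]
card_stand [364.2  71.6] 0.66 [ 370.3 -290.3    0. ]
[ 0.4  0.2 -0.9] 0.1442721985867843 32.49846316874027 axes z [ 0.0076  0.0393 -0.9992] x [-0.2556 -0.966  -0.0399]
10691 [ 10.8 -20.8 -44.7] [77.3 17.1  9.6]
6 ztop -6.2 y -12.0 13.6 ymid inner gap [-4.6, 8.3] x med 11.6
12 ztop -14.6 y -4.7 5.3 ymid inner gap [-4.6, 5.3] x med 16.5
18 ztop -31.0 y -6.6 6.7 ymid inner gap [-4.9, 5.0] x med 22.7
24 ztop -31.4 y -6.5 6.3 ymid inner gap [-5.1, 4.4] x med 25.5
30 ztop -41.3 y -8.8 7.7 ymid inner gap [-0.2, 0.0] x med 33.7
36 ztop -41.4 y -12.1 10.2 ymid inner gap [-0.2, 0.0] x med 39.0
42 ztop -41.8 y -15.6 13.1 ymid inner gap [-2.8, 1.5] x med 44.7
48 ztop -42.1 y -17.7 15.4 ymid inner gap [-13.4, 11.4] x med 50.8
54 ztop -42.5 y -18.8 16.1 ymid inner gap [-16.3, 13.9] x med 57.1
60 ztop -42.9 y -19.9 16.8 ymid inner gap [-17.2, 14.4] x med 63.1
66 ztop -43.2 y -20.2 17.0 ymid inner gap [-18.2, 15.0] x med 68.8
72 ztop -43.4 y -20.8 17.1 ymid inner gap [-18.3, 14.6] x med 73.5
491 az 76.31 t -58.1 67.9 e [-1.  -0.3  2.2] edge [ 507.7 -123. ] ztop 88.4
```

View pics/w7.png

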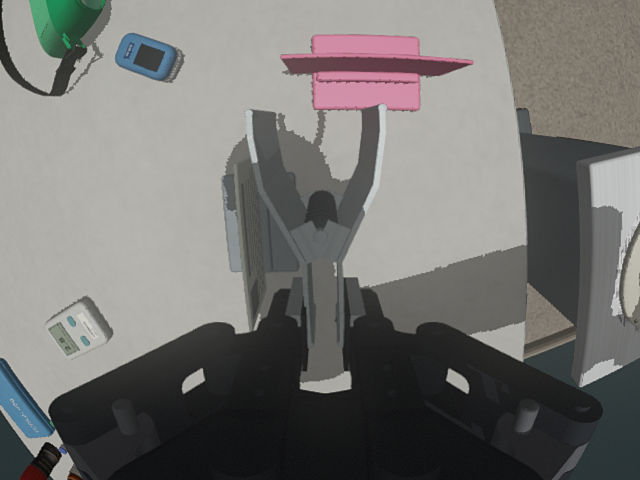

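```bash
cat > mv.py <<'E'
from h import *
from rig import bot
s=bot.read_state();r=rot(s).as_matrix()
cx=r@np.array([1,-.0225,-.044]);cx/=np.linalg.norm(cx);print("clip x az",np.degrees(np.arctan2(cx[1],cx[0])),"slope",cx[2], "roll",r[2,1])
M=s["position"]+r@np.array([59,-1.3,-17.6]);E=np.array([508.3,-122.9,49]);d=np.array([np.cos(np.radians(76.3)),np.sin(np.radians(76.3)),0])
print("mouth",M.round(1),"edge rel clip: along",(E-M)@cx,"side",(E-M)@np.cross([0,0,1],cx),"z",(E-M)[2])
for k,h in((80,M[2]-49),(80,0),(0,0)):print(k,h.round(1),(r.T@(E+k*d+np.array([0,0,h])-M)).round(1))
E
python3 mv.py
```

```text
clip x az -103.49626534462769 slope 0.0039279060685519455 roll 0.002040459606507297
mouth [ 420.5 -243.9  203.3] edge rel clip: along -138.79704729028072 side 57.160942334604144 z -154.26650057871623
80 154.3 [-219.3  -52.5    8.7]Traceback (most recent call last):
  File "mv.py", line 7, in <module>
    for k,h in((80,M[2]-49),(80,0),(0,0)):print(k,h.round(1),(r.T@(E+k*d+np.array([0,0,h])-M)).round(1))
                                                  ^^^^^^^
AttributeError: 'int' object has no attribute 'round'
```

servo_tool(slide=[[-0.04, -0.01, 0.002], [-0.08, -0.019, 0.003], [-0.12, -0.029, 0.005], [-0.16, -0.038, 0.006], [-0.2, -0.048, 0.008], [-0.219, -0.0525, 0.0087], [-0.219, -0.0525, 0.0087], [-0.219, -0.0525, 0.0087], [-0.219, -0.0525, 0.0087]], turn=[[0, 0, 0], [0, 0, 0], [0, 0, 0.003], [0, 0, 0.003], [0, 0, 0.003], [0, 0, 0.003], [0, 0, 0.003], [0, 0, 0.003], [0, 0, 0.003]], jaw=[-1, -1, -1, -1, -1, -1, -1, -1, -1])

```text
time: 8.23
position: [540.3, 11.7, 187.8]
eef_rot: [0.015, -0.609, 0.793, 0.013]
ft_force: [0.0, 0.6, -1.1]
finger_gap: 0.146
grip_force: 32.5
```

```bash
sed -i 's/h.round(1),/h,/' mv.py; python3 mv.py; python3 look.py w8 card_edge:49; python3 card.py w8
```

```text
clip x az -103.72819674386605 slope 0.0044958399417923366 roll 0.0029848198579042577
mouth [526.2 -46.3 203.1] edge rel clip: along 77.98564197990464 side 0.810128963454344 z -154.0604957415125
80 154.0604957415125 [-1.3 -0.7  0.1]
80 0 [  4.7  -1.2 154. ]
0 0 [ 84.6  -3.  150.8]
8.2333 [540.3  11.7 187.8] 0.023236052435702117
card_edge [318.2  35.5] 0.79 [ 508.1 -122.6   49. ]card.py:7: RuntimeWarning: Mean of empty slice.
  c=Q[:,:2].mean(0);w,v=np.linalg.eigh(np.cov(Q[:,:2].T));d=v[:,1]*np.sign(v[1,1]);n=np.array([d[1],-d[0]]);e=(Q[:,:2]-c)@n;Q=Q[abs(e)<3.5]
  ret = um.true_divide(
  avg = a.mean(axis, **keepdims_kw)
card.py:7: RuntimeWarning: Degrees of freedom <= 0 for slice
  c=Q[:,:2].mean(0);w,v=np.linalg.eigh(np.cov(Q[:,:2].T));d=v[:,1]*np.sign(v[1,1]);n=np.array([d[1],-d[0]]);e=(Q[:,:2]-c)@n;Q=Q[abs(e)<3.5]
  c *= np.true_divide(1, fact)
  c *= np.true_divide(1, fact)
Traceback (most recent call last):
  File "card.py", line 11, in <module>
    s,D,m=pickle.load(open(sys.argv[1]+".pk","rb"));card(cloud(m,D,(100,60,440,330),s,2))
                                                    ~~~~^^^^^^^^^^^^^^^^^^^^^^^^^^^^^^^^^
  File "card.py", line 9, in card
    print(len(Q),"az",np.degrees(np.arctan2(d[1],d[0])).round(2),"t",t.min().round(1),t.max().round(1),"e",np.percentile(e,[2,50,98]).round(1),"edge",(c+d*t.max()).round(1),"ztop",Q[:,2].max().round(1))
                                                                     ~~~~~^^
ValueError: zero-size array to reduction operation minimum which has no identity
```

servo_tool(slide=[[0.001, 0, 0.035], [0.002, 0, 0.07], [0.003, -0.001, 0.105], [0.004, -0.001, 0.135], [0.0047, -0.0012, 0.15], [0.0047, -0.0012, 0.154], [0.02, -0.0015, 0.1534], [0.04, -0.002, 0.1526], [0.0596, -0.0024, 0.1518], [0.0596, -0.0024, 0.1518]], turn=[[0, 0, 0], [0, 0, 0], [0, 0, 0], [0, 0, 0], [0, 0, 0], [0, 0, 0], [0, 0, 0], [0, 0, 0], [0, 0, 0], [0, 0, 0]], jaw=[-1, -1, -1, -1, -1, -1, -1, -1, -1, -1])

```text
time: 9.17
position: [528.2, -43.5, 35.2]
eef_rot: [0.015, -0.607, 0.795, 0.013]
ft_force: [-0.5, 0.3, -0.8]
finger_gap: 0.149
grip_force: 32.6
```

```bash
python3 look.py w9 card_edge:49; python3 mv.py
python3 - <<'E'
from rig import bot;import cv2,numpy as np
a,_=bot.read_camera("top");b,_=bot.read_camera("side");w=cv2.imread("pics/w9.png")
f=lambda p,y,x,h,k:cv2.resize(p[y:y+h,x:x+int(h*4/3)],(400,300),interpolation=cv2.INTER_CUBIC)
cv2.imwrite("pics/c1.png",np.vstack([np.hstack([f(a,235,320,100,0),f(b,235,235,110,0)]),np.hstack([cv2.resize(w,(400,300)),f(w,0,220,150,0)])]))
E
```

```text
9.1667 [528.2 -43.5  35.2] 0.041215396255889
card_edge [318.1  99.8] 0.79 [ 508.6 -120.5   49. ]
clip x az -103.89021778545883 slope 0.003129307117207779 roll -0.00038795010723989554
mouth [515.2 -99.6  50.5] edge rel clip: along 24.31609936318125 side -1.1326598336414262 z -1.5413249195531051
80 1.5413249195531051 [-55.6   2.6   2.3]
80 0 [-55.5   2.6   3.8]
0 0 [24.4  0.6  0.5]
```

View pics/c1.png

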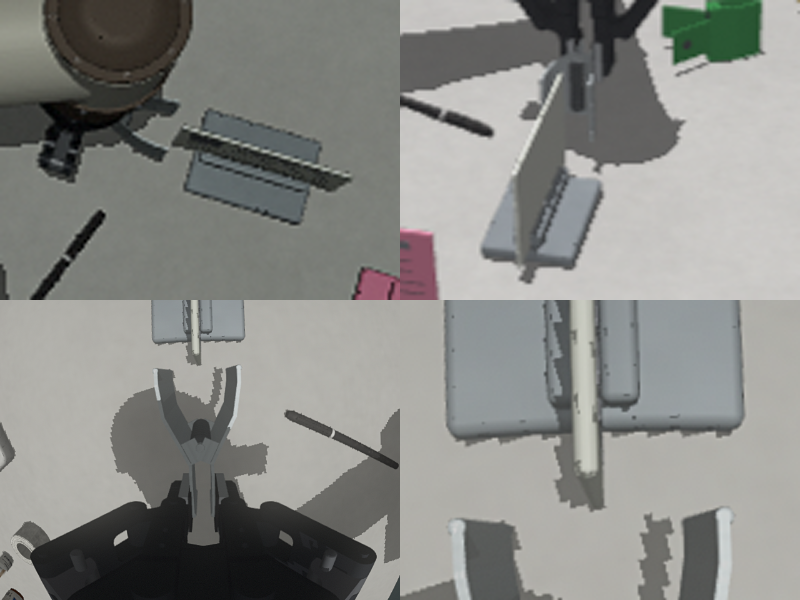

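The card's top edge (586,470 in the crop) lies midway between the lips (457 and 725), and nothing is touching. I'll go in slowly.

servo_tool(slide=[[0.005, 0.0006, 0.001], [0.01, 0.0006, 0.001], [0.015, 0.0006, 0.001], [0.02, 0.0006, 0.001], [0.0244, 0.0006, 0.001], [0.0244, 0.0006, 0.001], [0.0244, 0.0006, 0.001], [0.0244, 0.0006, 0.001]], turn=[[0, 0, 0], [0, 0, 0], [0, 0, 0], [0, 0, 0], [0, 0, 0], [0, 0, 0], [0, 0, 0], [0, 0, 0]], jaw=[-1, -1, -1, -1, -1, -1, -1, -1])

```text
time: 10.03
position: [522.1, -64.1, 32.1]
eef_rot: [0.015, -0.608, 0.794, 0.013]
ft_force: [-0.3, 0.4, -1.0]
finger_gap: 0.145
grip_force: 32.6
```

```bash
python3 look.py w10 card_edge:49; python3 mv.py
python3 - <<'E'
from rig import bot;import cv2,numpy as np
a,_=bot.read_camera("top");b,_=bot.read_camera("side");w=cv2.imread("pics/w10.png")
f=lambda p,y,x,h,k:cv2.resize(p[y:y+h,x:x+int(h*4/3)],(400,300),interpolation=cv2.INTER_CUBIC)
cv2.imwrite("pics/c2.png",np.vstack([np.hstack([f(a,235,320,100,0),f(b,235,235,110,0)]),np.hstack([cv2.resize(w,(400,300)),f(w,50,220,150,0)])]))
E
```

```text
10.0333 [522.1 -64.1  32.1] 0.003695995711560908
card_edge [315.5 162.9] 0.96 [ 509.1 -121.2   49. ]
clip x az -103.77269208666394 slope 0.003950710764432572 roll 0.0019114675766884366
mouth [ 507.9 -121.9   47.3] edge rel clip: along 0.8486541016453516 side 0.5943148202543609 z 1.6775045966895092
80 -1.6775045966895092 [-79.1   1.3   3.2]
80 0 [-79.2   1.3   1.5]
0 0 [ 0.8 -0.6 -1.7]
```

View pics/c2.png

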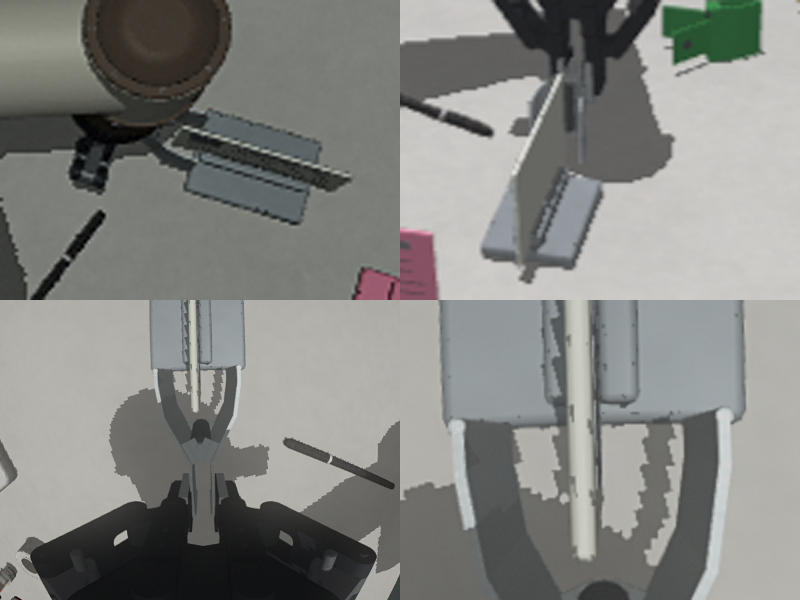

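The card edge is well inside the mouth and near the middle of the gap, and the stand has not moved. I'll make a small trim: up 1.7 mm and 0.6 mm sideways.

servo_tool(slide=[[0.0005, -0.0006, -0.0017], [0.0005, -0.0006, -0.0017], [0.0005, -0.0006, -0.0017], [0.0005, -0.0006, -0.0017], [0.0005, -0.0006, -0.0017]], turn=[[0, 0, 0], [0, 0, 0], [0, 0, 0], [0, 0, 0], [0, 0, 0]], jaw=[-1, -1, -1, -1, -1])

```text
time: 10.65
position: [522.5, -64.8, 33.8]
eef_rot: [0.015, -0.608, 0.794, 0.013]
ft_force: [-0.1, 0.3, -0.8]
finger_gap: 0.148
grip_force: 32.6
```

```bash
python3 mv.py
python3 - <<'E'
from rig import bot
s=bot.read_state();print(s["ft_force"],s["finger_gap"],s["grip_force"])
print(bot.close_job())
E
```

```text
clip x az -103.77957650801856 slope 0.003948519085809646 roll 0.001978838920295687
mouth [ 508.2 -122.7   49. ] edge rel clip: along 0.1579930832361936 side 0.09292972410876209 z -0.019298765506327697
80 0.019298765506327697 [-79.8   1.8   3.2]
80 0 [-79.8   1.8   3.2]
0 0 [ 0.2 -0.1  0. ]
[-0.14952416  0.25653309 -0.76638033] 0.14789269062631835 32.630446180701256
the job is handed in; nothing more can be done
None
```

The large clip is held squeezed open and level round the middle of the card's left-hand edge, about 0.2 mm off centre by my measurement, touching neither jaw. The stand did not move, and the job was handed in at about 10.7 s.

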